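# Load a roll of kraft paper into the bench dispenser

## Robot

A 6-joint arm with a two-finger parallel gripper is mounted at the origin on the work surface. World frame = base frame: x ahead of the robot, y to its left, z up, the work surface at z = 0. Lengths are in m, angles in degrees, forces in N, time in s.
With the tool pointing down it reaches from about 0.325 to 0.875 m from the base axis. Payload 4.4 kg.
Tool frame: the origin (TCP) lies on the mounting face of the last link; the fingertips stand 173 mm ahead of it and the grasp point (between the pads) lies 155 mm ahead of it (bot.grip_point_offset is the distance from the TCP to the grasp point, in m); z points along the fingers, y is the direction in which the jaws open and shut (so a half turn about z gives the same grasp; the last joint's range is limited). The gripper opens to 85 mm and grips with 20 to 120 N. Pads are 22 mm wide; open, the fingers measure 114 mm over their backs; the gripper's body (76 mm by 85 mm) begins 54 mm behind the grasp point. The pads swing forward as they close: fully open they stand 13 mm farther back than shut.
Start: joints at [-75.029, 11.837, 88.321, -0, 79.842, -8.623], TCP at [0.23, -0.527, 0.405] pointing down, gripper open.
Joint ranges: [-156.59, 156.59], [-49.26, 127.26], [12.9, 141.05], [-63.56, 243.56], [4.71, 150.69], [-161.64, 161.64]. Speed limits (degrees/s): [159.86, 159.86, 180, 180, 180, 180].

## Interface

Orientations are given as [roll, pitch, yaw] about the fixed x, y, z axes, in that order (R = Rz(yaw) Ry(pitch) Rx(roll)).
In Python, from rig import bot, viewer, masks_of gives the robot as it stands.
- The arm moves only by the tool jog_arm, never from a script. Its argument "moves" is a list of rows, each a list of 7 numbers: the shift along the tool's x, y, z in cm, then the turn, a rotation vector about the tool's x, y, z in degrees, then the finger opening in cm, from 0 to 8.54. In form: [[x, y, z, ax, ay, az, fingers], ...]. A call has 1 to 5 rows; each row is the pose to reach, as a shift and turn from the pose measured when the call began, along the tool's axes at that moment; what a row does not reach only later rows make up. A row lasts 1/10 s, in which the tool goes at most 50 mm and 8.59 degrees, less where a joint would pass 70% of its speed; a pose out of reach is approached as far as the arm can. A call with a gripper value outside its range is refused whole. The fingers move at their own pace and stop on an object; "force" is the grip in N (left out, the last holds). Time passes only in rows, so rows that repeat a pose let the fingers close. It gives the time, the measured TCP pose, the force and the opening at its end, in the units of the state.
- bot.get_obs(): the state, without advancing time (a new reading comes with each control period).
- viewer.grab_frame(name): name is "side" or "top" or "wrist"; returns a dict with "color" (384x512x3 uint8, red, green, blue), "fx", "fy", "cx", "cy" (pixels), "extrinsics" (4x4, takes a point from camera to world coordinates). Camera axes: x right, y down, z forward; pixel columns grow to the right and rows downward; lengths in m; the calibration is good to about 2 mm. The wrist camera is an equidistant fisheye: a pixel r from the principal point sees the ray r / f radians off the axis. A picture is of the moment at which its call begins. There is no depth.
- bot.sign_off(): hands the job in, once; it reports no verdict.
Trained networks look in a picture, given as the dict that the camera call returned (one of the last four; its "shot" number tells which), for a name from the list of things; names that differ only in an ending like _2 or _b are one class to them, and where a whole thing is asked for, a point or a joint stands for the part that bears it (a point fixed in the world has none). Each returns a list of dicts, best first, with "conf" (0 to 1); they miss things now and then, are a little off and sometimes report something else, mostly with a low value. They report only what shows in the picture. A call takes as long as a camera call. They do not tell look-alikes from the thing itself.
- masks_of(picture, thing): "mask" (384x512 bool, what is visible of it) and "location" ([row, column] in pixels, amid what is visible of it).
The state is a dict: "time": time; "joint_positions": joint angles; "dq": joint speeds; "joint_torque": joint torques, N m; "tool_pos": TCP position; "ee_rot": TCP orientation; "wrist_force": force on the tool from outside, world axes, zero at the start; "wrist_torque": the same for the moment, N m; "finger_gap": finger opening in m.
Only numpy, scipy, OpenCV 4.12 (cv2) and the standard library are available. Lean on these libraries where they do the work, as an engineer would, in place of code of your own. Each camera call takes 0.05 s, during which the arm holds its last target.

## Task

Load the brown paper roll into the bench dispenser: bring it to the open end of the cradle, tip it over onto its side on the two rollers and push it fully home against the end cheek. Then flip the sprung red hold-down bar over so that it snaps down onto the roll. Leave everything else on the bench where it stands.

Things in the scene. Friction and masses are not known exactly. Their poses are not given: they have to be found in the camera images.
- kraft: brown kraft-paper roll with black core plugs: a cylinder 84 mm in diameter, 120 mm tall, about 0.5 kg, standing on end on the bench. Origin at the centre of its lower end as it starts, z along the roll. Its ends are slippery (friction about 0.4): pushed below 70 mm it slides upright; pushed near its top against a low stop it tips (about 2 N). Too wide to grasp safely
- kraft_mid (a point): centre of the kraft roll, on its axis 60 mm from either end
- dispenser: green steel paper-roll dispenser screwed to the bench. Origin on the bench below mid cradle; its y axis runs along the roll's seat from the open loading end (-y) to the end cheek (+y); the bar's hinge is on its +x side. Base plate x -62 to 88, y -79 to 87, 4 mm thick. (Fixed equipment up to 190 mm high stands only along the bench edges, beyond x = 0.72 m or 0.5 m to either side)
- home (a point): where the kraft roll's centre must come: dispenser (0, 6, 58) mm, axes as the dispenser's; the roll then spans dispenser y -54 to 66 and touches the end cheek. It lies on two free-turning rollers, 18 mm in diameter, along y at x = -32 and 32, axes 18 mm up, y -73 to 65
- cheek (a point): middle of the inner face of the end cheek, dispenser (0, 66, 58) mm; the cheek is a plate 6 mm thick, 98 mm wide in x, 86 mm high
- lip (a point): top outer edge of the end plate at the loading end, dispenser (0, -80, 13) mm: 13 mm high in the middle 54 mm, 23 mm from there to 49 mm either side. A roll slid upright along the seat's axis stops against it and, pushed on near its top, tips over it onto the rollers; its tail then lies some 25 to 45 mm outside the lip and it must be pushed home
- bail (a joint): hold-down bar, rad: 0 = thrown back on its open stop (starts there), grows as it swings over the cradle, about 1.6 resting on a roll, 1.8 at its far stop with no roll. Hinge along the dispenser's y at x = 66, 56 mm up. A spring throws it either way from about 0.9 (over centre); it takes 6 to 10 N at the bar
- bail_bar (a point): middle of the red cross bar: 12 mm thick, 100 mm long along the dispenser's y, 86 mm from the hinge, carried at y = -46 and 46 by bent 8 mm rods. Thrown back it is at dispenser (118, 0, 126) mm, free behind, so it can be hooked from its +x side by something reaching down between the rods; swinging over it rises to 142 mm
- white_roll: white roll with blue core plugs, 80 mm in diameter, 115 mm tall, 0.42 kg, standing on end; origin at the centre of its lower end. Not the one wanted: a bystander
- tape: roll of brown parcel tape lying flat, 95 mm in diameter, 48 mm high; origin at the centre of its underside. A bystander
- drink: bottle of pink drink, 62 mm in diameter, 190 mm tall, standing; origin at the centre of its underside. A bystander
- knife: red box knife, blade drawn in, 155 x 28 x 15 mm, lying flat along its x axis; origin at the middle of its underside. A bystander
- case_yellow: yellow hard spectacle case, 158 x 62 x 38 mm high, lying flat on the bench (long side along its x axis); origin at the centre of its underside. A bystander
- case_navy: navy hard spectacle case, 158 x 62 x 38 mm high, lying flat on the bench (long side along its x axis); origin at the centre of its underside. A bystander
- case_black: black hard spectacle case, 158 x 62 x 38 mm high, lying flat on the bench (long side along its x axis); origin at the centre of its underside. A bystander
- glasses: pair of black spectacles, unfolded, 132 mm wide (along its x), 135 mm deep (lenses at y = 0, ear pieces towards +y), 45 mm high; origin on the bench under the bridge. A bystander
There are look-alikes about, which are no part of the job. There is more than one size of the kraft; the one meant has the size given above.

How it is judged:
By the outcome, as a careful person would: the job done as asked, in the order asked, and still so for the second after the job is handed in, with the robot touching nothing.
It also fails if it takes over 69 s, if anything falls off the work surface, if the arm or the gripper's body presses on something with over 40 N, if the wrist force passes 120 N, or if a joint passes its speed limit or range.

## Working session

There is one attempt and no reset: what is moved stays moved. The work goes in short steps, Python scripts to look and compute and a tool call to move; the robot and the scene stay as the last step left them, time stands still between calls to the robot, and variables do not carry over. Pictures are saved under pics/ and viewed, and the job is handed in when it is done.

Besides the shell and the picture viewer there is one more tool, called after ">>>" as name(argument=value, ...), one argument or row to a line, values as JSON. jog_arm: Moves the arm, as the interface text tells. Its arguments: {"type":"object","properties":{"moves":{"type":"array"},"force":{"type":"number"}},"required":["moves"]}

```bash
ls; mkdir -p pics; python3 - <<'E'
from rig import bot, viewer, masks_of
import cv2,pickle
o=bot.get_obs();print(o)
for n in ("side","top","wrist"):
    f=viewer.grab_frame(n); cv2.imwrite(f"pics/{n}0.png",f["color"][:,:,::-1]); pickle.dump(f,open(f"{n}0.pkl","wb"))
    print(n,f["fx"],f["fy"],f["cx"],f["cy"],f["extrinsics"].round(3).tolist())
    for t in ("kraft","dispenser","white_roll","bail_bar") if n!="wrist" else ():
        for d in masks_of(f,t): print(n,t,round(d["conf"],2),d["location"],d["mask"].sum())
E
```

```text
pics
{'time': 0.0, 'joint_positions': array([-7.50292516e+01,  1.18865525e+01,  8.84062831e+01,  3.86423599e-03,
        7.98409561e+01, -8.62233708e+00]), 'dq': array([ 0.05514918, -0.0435386 ,  0.08791809, -0.01836722, -0.02330548,
        0.02154175]), 'joint_torque': array([ 4.84677385e-04, -3.83030283e+01, -2.91596407e+01, -2.29072693e-04,
        1.05397735e-02, -9.40345615e-06]), 'tool_pos': array([ 0.23004648, -0.52657808,  0.40349018]), 'ee_rot': array([-1.79868290e+02, -2.38172256e-02,  2.35923721e+01]), 'wrist_force': array([ 0.25763458,  0.12041927, -0.76827023]), 'wrist_torque': array([ 0.03025535, -0.02777759,  0.02546982]), 'finger_gap': 0.08522054522594305}
side 351.262559897681 351.262559897681 251.63933839440523 187.48212907388765 [[0.885, -0.362, 0.293, 0.339], [-0.466, -0.679, 0.567, -0.507], [-0.006, -0.639, -0.77, 0.854], [0.0, 0.0, 0.0, 1.0]]
side kraft 0.94 [230.0, 360.0] 717
side kraft 0.87 [269.2, 304.1] 1642
side kraft 0.39 [173.3, 191.0] 2435
side kraft 0.18 [133.3, 173.0] 845
side dispenser 0.82 [174.1, 188.0] 2611
side white_roll 0.84 [324.6, 255.3] 1644
side bail_bar 0.8 [150.4, 222.7] 206
side bail_bar 0.52 [173.4, 190.6] 2650
top 457.0620383179675 457.0620383179675 255.85791348836904 193.6999659972174 [[0.026, -0.989, 0.143, 0.414], [-0.999, -0.03, -0.024, 0.042], [0.028, -0.142, -0.99, 1.528], [0.0, 0.0, 0.0, 1.0]]
top kraft 0.82 [192.5, 326.5] 710
top kraft 0.57 [127.6, 309.0] 355
top kraft 0.28 [182.9, 137.7] 145
top dispenser 0.64 [232.0, 180.9] 2509
top dispenser 0.64 [195.1, 188.3] 116
top dispenser 0.17 [201.6, 275.9] 661
top white_roll 0.88 [246.6, 342.2] 664
top bail_bar 0.52 [193.7, 187.5] 90
wrist 297.3186396354542 297.3186396354542 251.5521107278596 188.84778816947792 [[0.4, -0.881, -0.252, 0.294], [-0.916, -0.385, -0.11, -0.5], [-0.0, 0.275, -0.961, 0.373], [0.0, 0.0, 0.0, 1.0]]
```

View pics/side0.png

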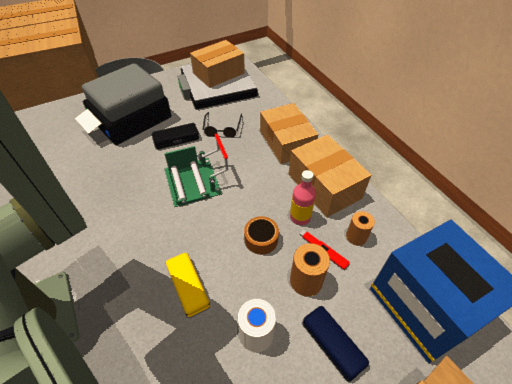

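View pics/top0.png

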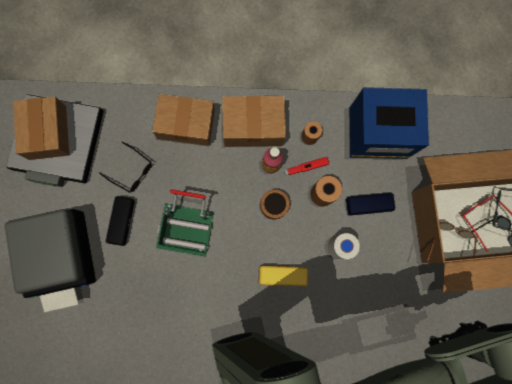

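```bash
cat > h.py <<'E'
import numpy as np,cv2,pickle
def proj(f,P):
    P=np.atleast_2d(P);T=np.linalg.inv(f["extrinsics"]);c=P@T[:3,:3].T+T[:3,3]
    return np.c_[f["fx"]*c[:,0]/c[:,2]+f["cx"],f["fy"]*c[:,1]/c[:,2]+f["cy"]]
def ray(f,u,v,z):
    E=f["extrinsics"];d=E[:3,:3]@np.array([(u-f["cx"])/f["fx"],(v-f["cy"])/f["fy"],1]);o=E[:3,3]
    return o+d*(z-o[2])/d[2]
a=np.linspace(0,2*np.pi,40,endpoint=False)
def cyl(x,y,r,h): return np.vstack([np.c_[x+r*np.cos(a),y+r*np.sin(a),0*a+z] for z in (0,h)])
def cmask(f,P):
    m=np.zeros((384,512),np.uint8);cv2.fillConvexPoly(m,cv2.convexHull(np.round(proj(f,P)*16).astype(np.int32)),1,shift=4);return m>0
def iou(a,b): return (a&b).sum()/max(1,(a|b).sum())
E
python3 - <<'E'
from rig import bot, viewer, masks_of
from h import *
from scipy.optimize import minimize
fs={n:viewer.grab_frame(n) for n in("side","top")}
S=fs
for t,r,h in (("kraft",.042,.12),("white_roll",.04,.115),("tape",.0475,.048),("drink",.031,.19)):
    m={n:[d for d in masks_of(S[n],t) if d["conf"]>.25] for n in S}
    for a_ in m["side"]:
        v,u=a_["location"];p0=ray(S["side"],u,v,h/2)[:2]
        for b in m["top"]:
            v,u=b["location"];q=ray(S["top"],u,v,h/2)[:2]
            if np.hypot(*(p0-q))>.06: continue
            c=lambda p:-iou(cmask(S["side"],cyl(p[0],p[1],p[2],p[3])),a_["mask"])-iou(cmask(S["top"],cyl(p[0],p[1],p[2],p[3])),b["mask"])
            s=minimize(c,[*q,r,h],method="Nelder-Mead",options=dict(initial_simplex=np.array([[*q,r,h]]+[[*(np.array([*q,r,h])+d)] for d in np.diag([.01,.01,.005,.015])])))
            print(t,s.x.round(4),s.fun)
for t in("case_yellow","case_navy","knife","glasses"):
    for d in masks_of(S["top"],t): 
        if d["conf"]>.25: 
            v,u=d["location"]; rect=cv2.minAreaRect(np.argwhere(d["mask"])[:,::-1].astype(np.float32)); print(t,d["conf"],[u,v],ray(S["top"],u,v,.02).round(3),[ray(S["top"],*q,.03)[:2].round(3).tolist() for q in cv2.boxPoints(rect)])
im=S["top"]["color"][150:290,130:300];cv2.imwrite("pics/topc.png",cv2.resize(im[:,:,::-1],None,fx=4.5,fy=4.2,interpolation=cv2.INTER_CUBIC))
im=S["side"]["color"][125:215,150:250];cv2.imwrite("pics/sidec.png",cv2.resize(im[:,:,::-1],None,fx=6,fy=6,interpolation=cv2.INTER_CUBIC))
for n in S: pickle.dump(S[n],open(f"{n}0.pkl","wb"))
E
```

```text
kraft [ 0.8412 -0.1725  0.0277  0.0794] -1.9084142601584462
white_roll [ 0.4649 -0.2773  0.0387  0.1103] -1.932028576022787
tape [ 0.599  -0.0548  0.0471  0.038 ] -1.919506093854963
drink [ 0.7386 -0.0414  0.0299  0.1184] -1.8242412033306472
case_yellow 0.74 [281.9, 275.7] [ 0.364 -0.086  0.02 ] [[0.336, -0.01], [0.399, -0.011], [0.397, -0.165], [0.334, -0.163]]
case_yellow 0.63 [342.1, 245.5] [ 0.467 -0.283  0.02 ] [[0.503, -0.234], [0.506, -0.33], [0.431, -0.33], [0.428, -0.235]]
case_navy 0.91 [368.3, 202.5] [ 0.613 -0.371  0.02 ] [[0.63, -0.289], [0.652, -0.451], [0.588, -0.457], [0.566, -0.296]]
case_navy 0.66 [340.5, 247.4] [ 0.461 -0.278  0.02 ] [[0.487, -0.223], [0.518, -0.324], [0.438, -0.346], [0.408, -0.245]]
knife 0.75 [308.9, 167.4] [ 0.726 -0.171  0.02 ] [[0.724, -0.087], [0.766, -0.227], [0.737, -0.235], [0.695, -0.095]]
glasses 0.53 [138.8, 178.9] [0.669 0.397 0.02 ] [[0.657, 0.488], [0.732, 0.367], [0.675, 0.332], [0.6, 0.453]]
```

View pics/topc.png

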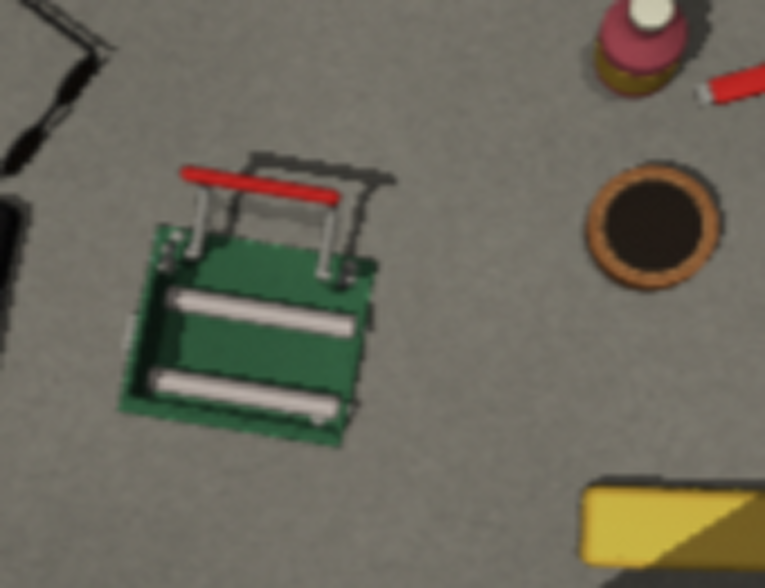

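View pics/sidec.png

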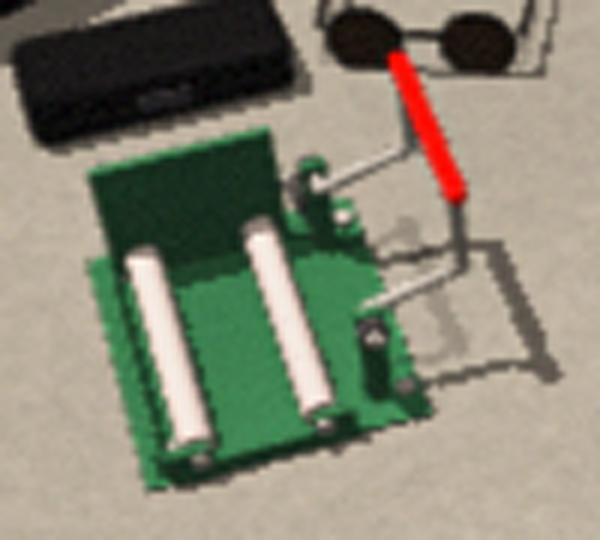

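```bash
python3 - <<'E'
from rig import bot, viewer, masks_of
from h import *
from scipy.optimize import minimize,least_squares
S={n:viewer.grab_frame(n) for n in("side","top")}
m={n:masks_of(S[n],"kraft") for n in S}
for n in S: print([(d["conf"],d["location"]) for d in m[n]])
A=[d for d in m["side"] if abs(d["location"][1]-305)<12]; B=[d for d in m["top"] if abs(d["location"][1]-327)<10]
for nm,pr in (("both",1),("sideonly",0)):
    if not A: break
    a_=A[0]["mask"]; b=B[0]["mask"] if B else None
    c=lambda p:-iou(cmask(S["side"],cyl(*p)),a_)-(iou(cmask(S["top"],cyl(*p)),b) if b is not None else 0)
    for i0 in ([.63,-.21,.042,.12],[.62,-.2,.038,.11]):
        s=minimize(c,i0,method="Nelder-Mead",options=dict(initial_simplex=np.array([i0]+[list(np.array(i0)+d) for d in np.diag([.01,.01,.005,.015])])))
        print(nm,s.x.round(4),s.fun)
    break
T=[((-62,-79,4),342,446),((88,-79,4),375,262),((-32,-73,27),340,408),((32,-73,27),355,326),((32,65,27),170,298),((-32,65,27),150,380),((118,-50,126),340,198),((118,50,126),182,173)]
D=[((-62,-79,4),150,488),((88,-79,4),432,412),((32,-73,27),318,403),((-32,-73,27),192,438),((118,50,126),398,55),((118,-50,126),460,195)]
ob=[("top",np.array(p)/1e3,u/4.5+130,v/4.2+150) for p,u,v in T]+[("side",np.array(p)/1e3,u/6+150,v/6+125) for p,u,v in D]
def W(q,p):
    c,s=np.cos(q[2]),np.sin(q[2]);return np.array([q[0]+c*p[0]-s*p[1],q[1]+s*p[0]+c*p[1],p[2]])
def res(q): return np.concatenate([proj(S[n],W(q,p))[0]-[u,v] for n,p,u,v in ob])
s=least_squares(res,[.5,.25,-.1],loss="soft_l1");print(s.x.round(4),np.degrees(s.x[2]));print(res(s.x).reshape(-1,2).round(1).tolist())
E
```

```text
[(0.8, [226.5, 360.3]), (0.56, [269.6, 307.6]), (0.48, [175.1, 189.1])]
[(0.79, [133.3, 308.6]), (0.78, [191.6, 323.4])]
both [ 0.6414 -0.2192  0.0403  0.1159] -1.9428119455743764
both [ 0.6419 -0.2194  0.0408  0.1125] -1.9495735639231273
[ 0.4922  0.233  -0.1356] -7.766830679871653
[[0.4, 0.1], [1.0, -0.8], [0.1, -0.4], [0.2, -0.3], [-0.2, -0.5], [0.5, -0.7], [-1.2, -0.7], [1.9, -0.1], [-1.3, 0.3], [-0.6, -0.5], [-0.4, -0.2], [-0.2, -0.2], [-0.6, 0.9], [-1.3, -0.7]]
```

```bash
cat > plan.py <<'E'
import sys,json,numpy as np
from scipy.spatial.transform import Rotation as Ro,Slerp
from rig import bot
OFF=.168
def R_of(h,t):
    h,t=np.radians([h,t]);H=np.array([np.cos(h),np.sin(h),0]);z=np.sin(t)*H-np.array([0,0,np.cos(t)]);y=np.cross(z,H);y/=np.linalg.norm(y);x=np.cross(y,z)
    return Ro.from_matrix(np.c_[x,y,z])
def now():
    o=bot.get_obs();R=Ro.from_euler("xyz",o["ee_rot"],degrees=True);p=o["tool_pos"]
    return o,p,R
def plan(wps,step=.01,astep=8,show=True):
    """wps: (x,y,z tip, heading, tilt, open cm); chains calls of 5 assuming exact tracking"""
    o,p,R=now();tip=p+R.apply([0,0,OFF])
    if show: print("t",round(o["time"],2),"tip",tip.round(4),"rpy",o["ee_rot"].round(1),"F",o["wrist_force"].round(1),"gap",round(o["finger_gap"],4))
    seq=[];cp,cR=tip,R
    for w in wps:
        q=np.array(w[:3]);Q=R_of(w[3],w[4]);n=max(1,int(np.ceil(max(np.linalg.norm(q-cp)/step,np.degrees((cR.inv()*Q).magnitude())/astep))))
        s=Slerp([0,1],Ro.concatenate([cR,Q]))
        for k in range(1,n+1): seq.append((cp+(q-cp)*k/n,s(k/n),w[5]))
        cp,cR=q,Q
    bp,bR=p,R
    for i in range(0,len(seq),5):
        rows=[]
        for q,Q,g in seq[i:i+5]:
            P=q-Q.apply([0,0,OFF]);rows.append([*(bR.inv().apply(P-bp)*100).round(2).tolist(),*np.degrees((bR.inv()*Q).as_rotvec()).round(1).tolist(),g])
        bp,bR=P,Q;print(json.dumps(rows))
E
python3 - <<'E'
from plan import *
plan([(.55,-.42,.22,90,5,6),(.69,-.277,.20,130,20,6)],step=.045)
E
```

```text
t 1.45 tip [ 0.2301 -0.5269  0.2367] rpy [-180.    -0.    23.6] F [-0.1  0.7  0. ] gap 0.0855
[[3.59, 0.44, 0.19, 0.3, 0.5, -7.4, 6], [7.2, 0.89, 0.37, 0.6, 1.0, -14.7, 6], [10.83, 1.36, 0.56, 1.0, 1.5, -22.1, 6], [14.47, 1.84, 0.76, 1.3, 2.0, -29.5, 6], [18.14, 2.33, 0.95, 1.6, 2.5, -36.9, 6]]
[[2.64, 2.61, 0.29, 0.3, 0.5, -7.4, 6], [5.29, 5.24, 0.58, 0.6, 1.0, -14.7, 6], [7.95, 7.89, 0.87, 1.0, 1.5, -22.1, 6], [10.64, 10.55, 1.17, 1.3, 2.0, -29.5, 6], [13.48, 12.14, 1.7, 3.2, 4.0, -36.0, 6]]
[[1.36, 3.06, 0.59, 1.4, 2.4, -6.5, 6], [2.79, 6.19, 1.22, 2.9, 4.8, -13.1, 6], [4.28, 9.39, 1.89, 4.3, 7.2, -19.6, 6], [5.84, 12.65, 2.59, 5.8, 9.6, -26.1, 6], [7.49, 15.94, 3.33, 7.2, 12.0, -32.6, 6]]
```

>>> jog_arm(
  moves=[
    [3.6,0.4,0.2,0.3,0.5,-7.4,6],
    [7.2,0.9,0.4,0.6,1.0,-14.7,6],
    [10.8,1.4,0.6,1.0,1.5,-22.1,6],
    [14.5,1.8,0.8,1.3,2.0,-29.5,6],
    [18.1,2.3,1.0,1.6,2.5,-36.9,6],
  ],
)

```text
time: 1.95
tool_pos: [0.4066, -0.475, 0.3946]
ee_rot: [-179.3, -2.8, 60.8]
wrist_force: [-0.5, -0.2, 0.6]
finger_gap: 0.0595
```

>>> jog_arm(
  moves=[
    [2.6,2.6,0.3,0.3,0.5,-7.4,6],
    [5.3,5.2,0.6,0.6,1.0,-14.7,6],
    [8.0,7.9,0.9,1.0,1.5,-22.1,6],
    [10.6,10.5,1.2,1.3,2.0,-29.5,6],
    [13.5,12.1,1.7,3.2,4.0,-36.0,6],
  ],
)

```text
time: 2.45
tool_pos: [0.5799, -0.4151, 0.3831]
ee_rot: [-179.4, -7.4, 97.2]
wrist_force: [-0.2, -0.3, -1.4]
finger_gap: 0.0601
```

```bash
python3 - <<'E'
from plan import *
plan([(.69,-.277,.20,130,20,6),(.69,-.277,.2,130,20,6)],step=.045)
E
```

```text
t 2.45 tip [ 0.5755 -0.3938  0.2165] rpy [-179.4   -7.4   97.2] F [-0.2 -0.3 -1.4] gap 0.0601
[[1.29, 3.03, 0.58, 1.4, 2.4, -6.4, 6], [2.64, 6.14, 1.21, 2.9, 4.8, -12.8, 6], [4.05, 9.3, 1.87, 4.3, 7.2, -19.2, 6], [5.54, 12.53, 2.57, 5.8, 9.7, -25.6, 6], [7.11, 15.8, 3.3, 7.2, 12.1, -32.0, 6]]
[[0.0, 0.0, 0.0, 0.0, -0.0, -0.0, 6]]
```

>>> jog_arm(
  moves=[
    [1.3,3.0,0.6,1.4,2.4,-6.4,6],
    [2.6,6.1,1.2,2.9,4.8,-12.8,6],
    [4.1,9.3,1.9,4.3,7.2,-19.2,6],
    [5.5,12.5,2.6,5.8,9.7,-25.6,6],
    [7.1,15.8,3.3,7.2,12.1,-32.0,6],
  ],
)

```text
time: 2.95
tool_pos: [0.7279, -0.3206, 0.3574]
ee_rot: [180.0, -20.1, 130.2]
wrist_force: [-0.1, 0.3, -0.3]
finger_gap: 0.0601
```

```bash
python3 - <<'E'
from plan import *
from rig import viewer
import cv2
plan([(.69,-.277,.055,130,20,6)],step=.032)
f=viewer.grab_frame("wrist");cv2.imwrite("pics/w1.png",f["color"][:,:,::-1])
f=viewer.grab_frame("side");cv2.imwrite("pics/s1.png",f["color"][:,:,::-1])
E
```

```text
t 2.95 tip [ 0.6907 -0.2764  0.1997] rpy [180.  -20.1 130.2] F [-0.1  0.3 -0.3] gap 0.0601
[[-0.99, -0.02, 2.72, -0.0, -0.0, 0.0, 6], [-1.98, -0.04, 5.43, -0.0, -0.0, 0.1, 6], [-2.96, -0.07, 8.15, -0.0, -0.1, 0.1, 6], [-3.95, -0.09, 10.87, -0.0, -0.1, 0.2, 6], [-4.94, -0.11, 13.59, -0.0, -0.1, 0.2, 6]]
```

View pics/w1.png

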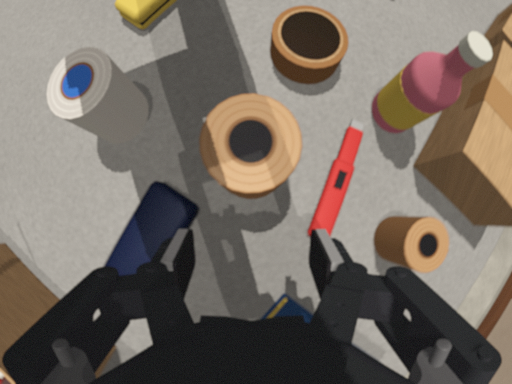

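View pics/s1.png

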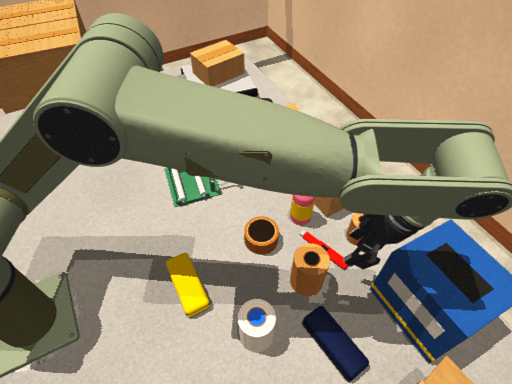

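```bash
python3 - <<'E'
from h import *
t=pickle.load(open("top0.pkl","rb"));s=pickle.load(open("side0.pkl","rb"))
for z in (0,.15,.19):
  print(z,"top",[ray(t,*q,z)[:2].round(3).tolist() for q in ((350,157),(350,149),(351,90),(427,150))],"side",[ray(s,*q,z)[:2].round(3).tolist() for q in ((375,287),(378,275),(452,223))])
E
```

```text
0 top [[0.771, -0.315], [0.799, -0.315], [1.012, -0.319], [0.805, -0.583]] side [[0.788, -0.318], [0.817, -0.296], [1.114, -0.27]]
0.15 top [[0.736, -0.28], [0.761, -0.28], [0.953, -0.284], [0.766, -0.522]] side [[0.709, -0.351], [0.733, -0.333], [0.978, -0.311]]
0.19 top [[0.727, -0.27], [0.751, -0.271], [0.938, -0.274], [0.756, -0.505]] side [[0.688, -0.36], [0.71, -0.343], [0.942, -0.323]]
```

```bash
python3 - <<'E'
from plan import *
plan([(.679,-.264,.16,130,15,6),(.679,-.264,.055,130,15,6)],step=.03)
E
```

```text
t 3.05 tip [ 0.6927 -0.2722  0.1957] rpy [179.9 -20.3 130.4] F [ 0.2  0.9 -0.6] gap 0.0599
[[0.87, -0.27, 1.95, -0.0, -2.7, 0.2, 6], [1.73, -0.53, 3.95, -0.1, -5.3, 0.4, 6], [0.82, -0.53, 6.41, -0.1, -5.3, 0.4, 6], [-0.09, -0.53, 8.87, -0.1, -5.3, 0.4, 6], [-1.0, -0.54, 11.33, -0.1, -5.3, 0.4, 6]]
[[-0.68, 0.0, 2.54, 0.0, 0.0, 0.0, 6]]
```

>>> jog_arm(
  moves=[
    [0.9,-0.3,2.0,0,-2.7,0.2,6],
    [1.7,-0.5,4.0,-0.1,-5.3,0.4,6],
    [0.8,-0.5,6.4,-0.1,-5.3,0.4,6],
    [-0.1,-0.5,8.9,-0.1,-5.3,0.4,6],
    [-1.0,-0.5,11.3,-0.1,-5.3,0.4,6],
  ],
)

```text
time: 3.55
tool_pos: [0.7067, -0.2974, 0.2433]
ee_rot: [180.0, -15.0, 129.9]
wrist_force: [0.9, 0.3, -0.1]
finger_gap: 0.06
```

```bash
python3 - <<'E'
from plan import *
plan([(.679,-.264,.055,130,15,6),(.667,-.250,.055,130,15,6)],step=.03)
E
```

```text
t 3.55 tip [ 0.6789 -0.2641  0.081 ] rpy [180.  -15.  129.9] F [ 0.9  0.3 -0.1] gap 0.06
[[-0.68, 0.02, 2.52, 0.0, 0.0, -0.1, 6], [1.1, 0.0, 2.99, 0.0, 0.0, -0.1, 6]]
```

```bash
cat >> plan.py <<'E'
def cpath(c0,h0,c1,h1,z,tilt,g,d=.041,step=.012):
    c0=np.array(c0);c1=np.array(c1);n=int(np.ceil(np.linalg.norm(c1-c0)/step));out=[]
    for k in range(1,n+1):
        h=h0+(h1-h0)*k/n;c=c0+(c1-c0)*k/n;H=np.array([np.cos(np.radians(h)),np.sin(np.radians(h))]);q=c-d*H;out.append((*q,z,h,tilt,g))
    return out
E
python3 - <<'E'
from plan import *
plan([(.679,-.264,.053,130,15,6),(.672,-.256,.053,130,15,6)]+cpath((.6415,-.219),130,(.6415-.036,-.219+.018),133,.053,15,6),step=.03)
E
```

```text
t 3.55 tip [ 0.6789 -0.2641  0.081 ] rpy [180.  -15.  129.9] F [ 0.9  0.3 -0.1] gap 0.06
[[-0.73, 0.02, 2.71, 0.0, 0.0, -0.1, 6], [0.3, 0.0, 2.98, 0.0, 0.0, -0.1, 6], [1.86, -0.25, 3.4, 0.2, 0.0, -0.8, 6], [2.75, -0.54, 3.64, 0.4, 0.0, -1.5, 6], [3.65, -0.83, 3.88, 0.6, 0.0, -2.2, 6]]
[[0.91, -0.25, 0.24, 0.2, 0.0, -0.7, 6]]
```

>>> jog_arm(
  moves=[
    [-0.7,0,2.7,0,0,0,6],
    [0.3,0,3.0,0,0,0,6],
    [1.2,-0.1,3.2,0.1,0,-0.4,6],
    [1.9,-0.25,3.4,0.2,0,-0.8,6],
    [2.7,-0.5,3.6,0.4,0,-1.5,6],
  ],
)

```text
time: 4.05
tool_pos: [0.6798, -0.2738, 0.216]
ee_rot: [180.0, -14.9, 131.5]
wrist_force: [1.2, -0.4, -0.1]
finger_gap: 0.0598
```

```bash
python3 - <<'E'
from plan import *
from rig import viewer
import cv2
o,p,R=now();print((p+R.apply([0,0,OFF])).round(4),o["wrist_force"].round(1))
f=viewer.grab_frame("wrist");cv2.imwrite("pics/w2.png",f["color"][:,:,::-1])
E
```

```text
[ 0.6514 -0.2415  0.0536] [ 1.2 -0.4 -0.1]
```

View pics/w2.png

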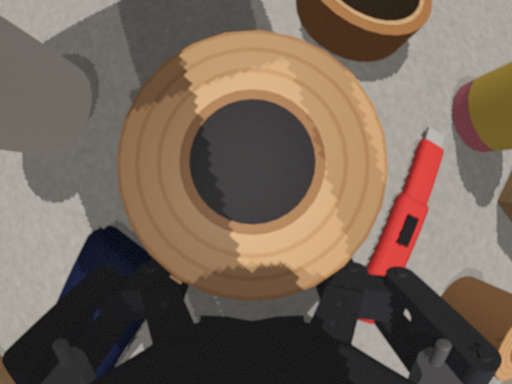

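```bash
cat >> plan.py <<'E'
def rollc(save=None,z=.12):
    """top-circle centre of the roll from the wrist camera (black plug ellipse)"""
    import cv2
    from rig import viewer
    f=viewer.grab_frame("wrist");im=f["color"]
    if save: cv2.imwrite(save,im[:,:,::-1])
    m=(im.max(2)<75).astype(np.uint8)
    n,l,st,ce=cv2.connectedComponentsWithStats(m)
    best=None
    for i in range(1,n):
        if 3000<st[i,4]<30000 and abs(ce[i][0]-252)<60 and 60<ce[i][1]<260 and st[i,4]/(st[i,2]*st[i,3])>.6: best=i
    if best is None: print("no plug");return
    u,v=ce[best];d=np.array([u-f["cx"],v-f["cy"]]);r=np.linalg.norm(d);th=r/f["fx"]
    ray=np.r_[d/r*np.sin(th),np.cos(th)];E=f["extrinsics"];w=E[:3,:3]@ray;o=E[:3,3]
    print("plug",(round(u),round(v)),"roll",(o+w*(z-o[2])/w[2]).round(4))
E
python3 - <<'E'
from plan import *
rollc()
plan(cpath((.627,-.212),132,(.585,-.191),138,.053,15,6),step=.03)
E
```

```text
plug (250, 160) roll [ 0.6241 -0.2123  0.12  ]
t 4.15 tip [ 0.6505 -0.2406  0.0538] rpy [-180.   -15.   131.5] F [ 0.1  0.4 -0.9] gap 0.06
[[0.66, -0.01, 0.26, 0.5, -0.0, -1.9, 6], [1.72, -0.23, 0.54, 0.9, -0.0, -3.4, 6], [2.79, -0.44, 0.83, 1.3, -0.0, -4.8, 6], [3.86, -0.66, 1.11, 1.7, -0.0, -6.3, 6]]
```

```bash
python3 - <<'E'
from plan import *
plan(cpath((.624,-.212),132,(.510,-.158),142,.052,15,6,d=.0385),step=.03)
E
```

```text
t 4.15 tip [ 0.6505 -0.2406  0.0538] rpy [-180.   -15.   131.5] F [ 0.1  0.4 -0.9] gap 0.06
[[1.03, -0.34, 0.46, 0.3, -0.0, -1.4, 6], [2.05, -0.66, 0.73, 0.6, -0.0, -2.2, 6], [3.07, -0.98, 1.01, 0.8, -0.0, -3.1, 6], [4.1, -1.3, 1.28, 1.1, -0.0, -4.0, 6], [5.13, -1.62, 1.56, 1.3, -0.0, -4.9, 6]]
[[1.05, -0.23, 0.28, 0.2, 0.0, -0.9, 6], [2.11, -0.45, 0.57, 0.5, 0.0, -1.8, 6], [3.17, -0.68, 0.85, 0.7, 0.0, -2.6, 6], [4.23, -0.91, 1.13, 0.9, 0.0, -3.5, 6], [5.29, -1.13, 1.42, 1.2, 0.0, -4.4, 6]]
[[1.08, -0.14, 0.29, 0.2, -0.0, -0.9, 6]]
```

>>> jog_arm(
  moves=[
    [1.0,-0.3,0.5,0.3,0,-1.4,6],
    [2.0,-0.7,0.7,0.6,0,-2.2,6],
    [3.1,-1.0,1.0,0.8,0,-3.1,6],
    [4.1,-1.3,1.3,1.1,0,-4.0,6],
    [5.1,-1.6,1.6,1.3,0,-4.9,6],
  ],
)

```text
time: 4.65
tool_pos: [0.6324, -0.2443, 0.2153]
ee_rot: [179.9, -14.8, 136.6]
wrist_force: [2.6, -0.6, 1.4]
finger_gap: 0.0599
```

>>> jog_arm(
  moves=[
    [1.05,-0.2,0.3,0.2,0,-0.9,6],
    [2.1,-0.45,0.6,0.5,0,-1.8,6],
    [3.2,-0.7,0.85,0.7,0,-2.6,6],
    [4.2,-0.9,1.1,0.9,0,-3.5,6],
    [5.3,-1.1,1.4,1.2,0,-4.4,6],
  ],
)

```text
time: 5.15
tool_pos: [0.585, -0.2147, 0.2159]
ee_rot: [180.0, -14.7, 141.2]
wrist_force: [1.5, -0.9, -1.1]
finger_gap: 0.06
```

```bash
python3 - <<'E'
from plan import *
rollc("pics/w3.png")
plan([],step=.03)
E
```

```text
plug (251, 162) roll [ 0.5219 -0.1646  0.12  ]
t 5.2 tip [ 0.5499 -0.1865  0.0531] rpy [-180.   -14.9  141.2] F [-0.9  0.3 -0. ] gap 0.0604
```

View pics/w3.png

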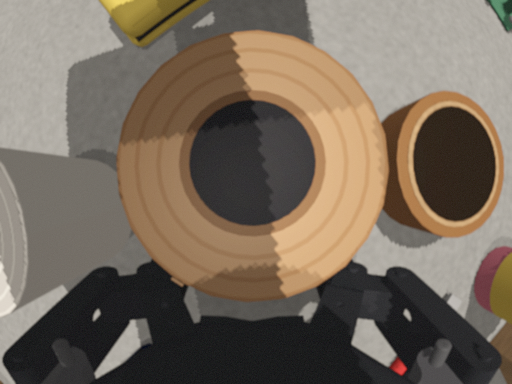

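```bash
python3 - <<'E'
from plan import *
plan(cpath((.522,-.165),141,(.474,-.06),104,.050,15,6,d=.036,step=.0118),step=.03)
E
```

```text
t 5.2 tip [ 0.5499 -0.1865  0.0531] rpy [-180.   -14.9  141.2] F [-0.9  0.3 -0. ] gap 0.0604
[[0.83, -0.1, 0.55, -1.0, 0.1, 3.8, 6], [1.88, -0.09, 0.83, -2.0, 0.1, 7.4, 6], [2.96, -0.08, 1.12, -2.9, 0.1, 10.9, 6], [4.07, -0.06, 1.41, -3.9, 0.1, 14.5, 6], [5.21, -0.03, 1.72, -4.8, 0.1, 18.1, 6]]
[[1.12, -0.35, 0.3, -1.0, -0.0, 3.6, 6], [2.27, -0.71, 0.61, -1.9, 0.0, 7.1, 6], [3.46, -1.05, 0.93, -2.9, 0.0, 10.7, 6], [4.67, -1.39, 1.25, -3.8, 0.0, 14.3, 6], [5.92, -1.73, 1.59, -4.8, 0.0, 17.9, 6]]
```

>>> jog_arm(
  moves=[
    [0.85,-0.1,0.5,-1.0,0.1,3.8,6],
    [1.9,-0.1,0.8,-2.0,0.1,7.4,6],
    [3.0,-0.1,1.1,-2.9,0.1,10.9,6],
    [4.1,-0.05,1.4,-3.9,0.1,14.5,6],
    [5.2,0,1.7,-4.8,0.1,18.1,6],
  ],
)

```text
time: 5.7
tool_pos: [0.5414, -0.1801, 0.2136]
ee_rot: [180.0, -14.8, 122.3]
wrist_force: [1.2, -2.5, 1.9]
finger_gap: 0.06
```

```bash
python3 - <<'E'
from plan import *
rollc("pics/w4.png")
plan(cpath((.498,-.1125),122.5,(.474,-.06),104,.050,15,6,d=.036,step=.0118),step=.03)
E
```

```text
plug (251, 162) roll [ 0.4979 -0.1123  0.12  ]
t 5.75 tip [ 0.5166 -0.1419  0.0508] rpy [-179.9  -15.   122.2] F [-0.5  0.4  0.8] gap 0.0595
[[0.99, -0.34, 0.35, -0.9, -0.0, 3.3, 6], [2.15, -0.7, 0.66, -1.9, -0.0, 6.9, 6], [3.33, -1.05, 0.98, -2.9, -0.0, 10.5, 6], [4.54, -1.4, 1.3, -3.8, -0.0, 14.0, 6], [5.79, -1.74, 1.64, -4.8, -0.0, 17.6, 6]]
```

View pics/w4.png

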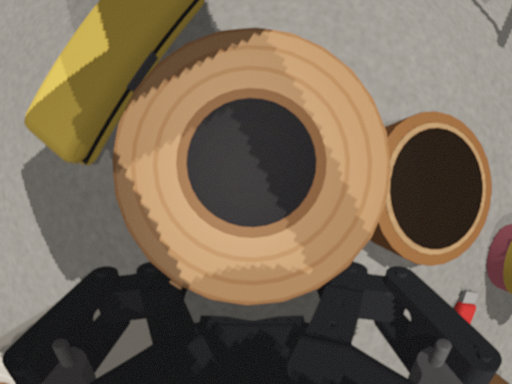

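>>> jog_arm(
  moves=[
    [1.0,-0.35,0.3,-0.9,0,3.3,6],
    [2.15,-0.7,0.6,-1.9,0,6.9,6],
    [3.3,-1.05,0.95,-2.9,0,10.5,6],
    [4.5,-1.4,1.25,-3.8,0,14.0,6],
    [5.8,-1.75,1.6,-4.8,0,17.6,6],
  ],
)

```text
time: 6.25
tool_pos: [0.4934, -0.1377, 0.2132]
ee_rot: [179.9, -14.9, 103.9]
wrist_force: [1.5, -1.5, -0.5]
finger_gap: 0.0602
```

```bash
python3 - <<'E'
from plan import *
rollc("pics/w5.png")
plan(cpath((.474,-.06),104,(.466,.03),83,.052,15,6,d=.036,step=.0118)+cpath((.466,.03),83,(.4722,.082),82.2,.052,15,6,d=.036,step=.0118),step=.03)
E
```

```text
plug (252, 161) roll [ 0.474  -0.0593  0.12  ]
t 6.3 tip [ 0.4809 -0.0934  0.0504] rpy [-179.9  -15.1  103.8] F [-1.8  0.6 -0.4] gap 0.06
[[0.98, -0.06, 0.09, -0.7, -0.1, 2.4, 6], [2.08, -0.25, 0.39, -1.4, -0.1, 4.9, 6], [3.2, -0.44, 0.69, -2.1, -0.1, 7.4, 6], [4.33, -0.63, 1.0, -2.8, -0.1, 10.0, 6], [5.48, -0.82, 1.31, -3.4, -0.1, 12.5, 6]]
[[1.1, -0.45, 0.29, -0.7, -0.0, 2.5, 6], [2.21, -0.89, 0.59, -1.4, 0.0, 5.1, 6], [3.34, -1.34, 0.89, -2.0, -0.0, 7.6, 6], [4.34, -1.22, 1.16, -2.1, -0.0, 7.8, 6], [5.35, -1.1, 1.43, -2.1, -0.0, 7.9, 6]]
[[1.01, -0.03, 0.27, -0.0, 0.0, 0.2, 6], [2.02, -0.06, 0.54, -0.1, 0.0, 0.3, 6], [3.04, -0.1, 0.81, -0.1, -0.0, 0.5, 6]]
```

>>> jog_arm(
  moves=[
    [1.0,-0.1,0.1,-0.7,0,2.4,6],
    [2.1,-0.25,0.4,-1.4,0,4.9,6],
    [3.2,-0.45,0.7,-2.1,0,7.4,6],
    [4.3,-0.6,1.0,-2.8,0,10.0,6],
    [5.5,-0.8,1.3,-3.4,0,12.5,6],
  ],
)

```text
time: 6.8
tool_pos: [0.4709, -0.0834, 0.2148]
ee_rot: [180.0, -15.0, 90.9]
wrist_force: [0.0, -1.4, -0.7]
finger_gap: 0.0604
```

>>> jog_arm(
  moves=[
    [1.1,-0.45,0.3,-0.7,0,2.5,6],
    [2.2,-0.9,0.6,-1.4,0,5.1,6],
    [3.3,-1.3,0.9,-2.0,0,7.6,6],
    [4.3,-1.2,1.15,-2.1,0,7.8,6],
    [5.3,-1.1,1.4,-2.1,0,7.9,6],
  ],
)

```text
time: 7.3
tool_pos: [0.4595, -0.0286, 0.2152]
ee_rot: [180.0, -15.0, 82.8]
wrist_force: [-0.8, -1.1, -0.9]
finger_gap: 0.0602
```

```bash
python3 - <<'E'
from plan import *
from rig import viewer
import cv2
rollc("pics/w6.png")
f=viewer.grab_frame("top");cv2.imwrite("pics/t6.png",f["color"][:,:,::-1])
plan(cpath((.469,.055),82.2,(.4740,.1),82.2,.055,15,6,d=.036,step=.0095),step=.03)
E
```

```text
plug (252, 161) roll [0.4696 0.0519 0.12  ]
t 7.4 tip [0.4648 0.0156 0.053 ] rpy [-180.   -15.1   82.9] F [-0.4  0.2 -0.6] gap 0.0601
[[1.3, -0.18, 0.13, -0.2, -0.1, 0.7, 6], [2.18, -0.19, 0.37, -0.2, -0.1, 0.7, 6], [3.05, -0.2, 0.61, -0.2, -0.1, 0.7, 6], [3.93, -0.22, 0.84, -0.2, -0.1, 0.7, 6], [4.8, -0.23, 1.08, -0.2, -0.1, 0.7, 6]]
```

View pics/w6.png

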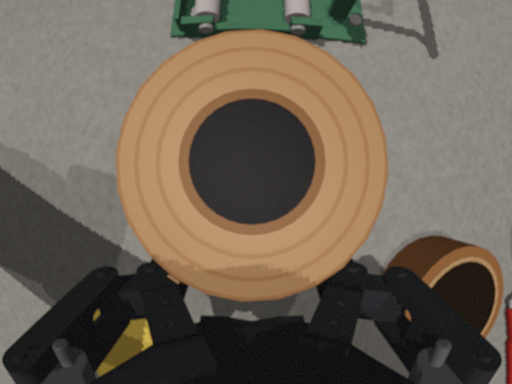

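View pics/t6.png

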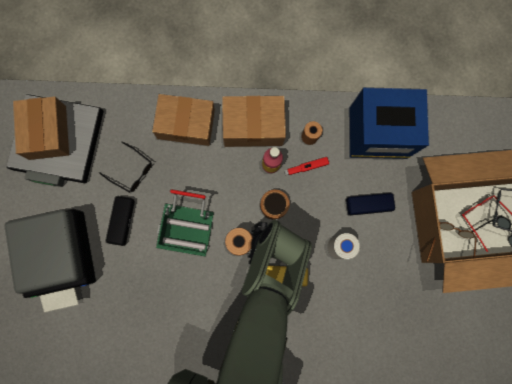

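>>> jog_arm(
  moves=[
    [1.2,-0.1,0.1,-0.2,0,0.7,6],
    [2.1,-0.15,0.35,-0.2,0,0.7,6],
    [3.0,-0.2,0.6,-0.2,0,0.7,6],
    [3.9,-0.2,0.85,-0.2,0,0.7,6],
    [4.7,-0.2,1.1,-0.2,0,0.7,6],
  ],
)

```text
time: 7.9
tool_pos: [0.4637, 0.0208, 0.217]
ee_rot: [180.0, -15.1, 82.2]
wrist_force: [-0.2, -2.7, 1.7]
finger_gap: 0.06
```

```bash
python3 - <<'E'
from plan import *
rollc("pics/w7.png")
plan(cpath((.474,.1),82.2,(.4756,.114),82.2,.055,15,6,d=.036,step=.004),step=.03)
E
```

```text
plug (252, 162) roll [0.4748 0.101  0.12  ]
t 7.95 tip [0.4695 0.0652 0.0547] rpy [180.  -15.1  82.2] F [-0.1  0.3 -0.4] gap 0.0599
[[0.29, -0.03, 0.04, 0.0, -0.1, -0.0, 6], [0.63, -0.04, 0.13, 0.0, -0.1, -0.0, 6], [0.97, -0.05, 0.22, 0.0, -0.1, -0.0, 6], [1.31, -0.06, 0.32, 0.0, -0.1, -0.0, 6]]
```

View pics/w7.png

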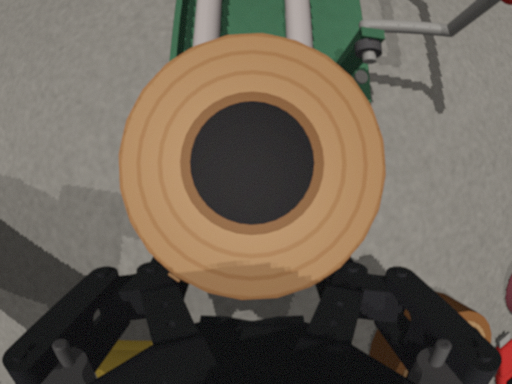

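>>> jog_arm(
  moves=[
    [0.3,0,0.05,0,0,0,6],
    [0.6,0,0.15,0,0,0,6],
    [0.9,0,0.2,0,0,0,6],
    [1.1,0,0.25,0,0,0,6],
    [1.2,0,0.3,0,0,0,6],
  ],
)

```text
time: 8.45
tool_pos: [0.4653, 0.0336, 0.2173]
ee_rot: [180.0, -15.0, 82.3]
wrist_force: [-1.3, -7.6, 3.8]
finger_gap: 0.0599
```

```bash
python3 - <<'E'
from plan import *
rollc("pics/w8.png")
plan([])
E
```

```text
plug (251, 162) roll [0.4761 0.1138 0.12  ]
t 8.5 tip [0.4712 0.0766 0.055 ] rpy [180.  -15.   82.3] F [-2.3 -6.2  2.6] gap 0.0599
```

```bash
python3 - <<'E'
from plan import *
H=np.array([np.cos(np.radians(82.2)),np.sin(np.radians(82.2))]);c=np.array([.4760,.1138])
w=lambda s,z:(*(c+(s-.036)*H),z,82.2,15,6)
plan([w(-.012,.058),w(-.012,.105)]+[w(-.002,.105)]+[w(.008*k,.105+.002*k) for k in range(1,11)],step=.025)
E
```

```text
t 8.5 tip [0.4712 0.0766 0.055 ] rpy [180.  -15.   82.3] F [-2.3 -6.2  2.6] gap 0.0599
[[-0.94, -0.03, -0.56, 0.0, -0.0, 0.1, 6], [-0.33, -0.03, -2.83, 0.0, -0.0, 0.1, 6], [0.28, -0.03, -5.1, 0.0, -0.0, 0.1, 6], [1.25, -0.03, -4.84, 0.0, -0.0, 0.1, 6], [2.27, -0.03, -4.77, 0.0, -0.0, 0.1, 6]]
[[0.82, -0.0, 0.01, 0.0, 0.0, 0.0, 6], [1.65, 0.0, 0.03, 0.0, 0.0, 0.0, 6], [2.47, 0.0, 0.04, 0.0, 0.0, 0.0, 6], [3.3, 0.0, 0.06, 0.0, 0.0, 0.0, 6], [4.12, -0.0, 0.07, 0.0, 0.0, 0.0, 6]]
[[0.82, 0.0, 0.01, 0.0, 0.0, 0.0, 6], [1.65, 0.0, 0.03, 0.0, 0.0, 0.0, 6], [2.47, 0.0, 0.04, 0.0, 0.0, 0.0, 6], [3.3, 0.0, 0.06, 0.0, 0.0, 0.0, 6]]
```

>>> jog_arm(
  moves=[
    [-0.9,0,-0.5,0,0,0,6],
    [-0.3,0,-2.8,0,0,0,6],
    [0.3,0,-5.1,0,0,0,6],
    [1.3,0,-4.9,0,0,0,6],
    [2.2,0,-4.8,0,0,0,6],
  ],
)

```text
time: 9.0
tool_pos: [0.4668, 0.0421, 0.27]
ee_rot: [179.9, -15.0, 82.2]
wrist_force: [-0.6, -4.0, 3.3]
finger_gap: 0.0599
```

>>> jog_arm(
  moves=[
    [0.8,0,0,0,0,0,6],
    [1.6,0,0,0,0,0,6],
    [2.4,0,0,0,0,0,6],
    [3.2,0,0,0,0,0,6],
    [4.0,0,0,0,0,0,6],
  ],
)

```text
time: 9.5
tool_pos: [0.4718, 0.0814, 0.2799]
ee_rot: [180.0, -15.0, 82.2]
wrist_force: [0.6, -1.7, -0.1]
finger_gap: 0.0599
```

```bash
python3 - <<'E'
from plan import *
from rig import viewer
import cv2
plan([])
for n in("wrist","side"):
    f=viewer.grab_frame(n);cv2.imwrite(f"pics/{n}9.png",f["color"][:,:,::-1])
E
```

```text
t 9.5 tip [0.4778 0.1244 0.1176] rpy [180.  -15.   82.2] F [ 0.6 -1.7 -0.1] gap 0.0599
```

View pics/wrist9.png

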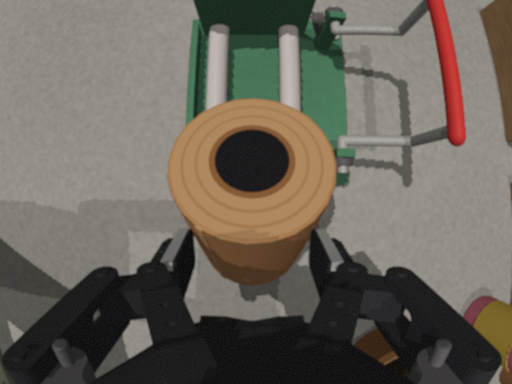

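View pics/side9.png

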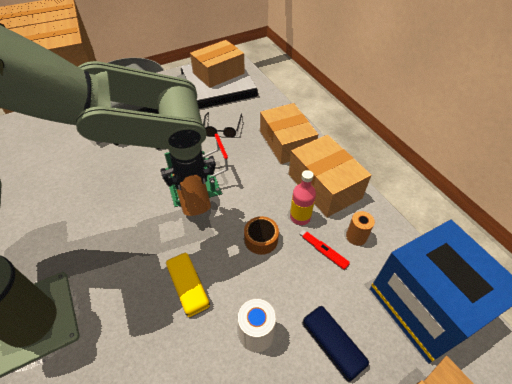

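>>> jog_arm(
  moves=[
    [0.8,0,0,0,0,0,6],
    [1.6,0,0,0,0,0,6],
    [2.4,0,0,0,0,0,6],
    [3.2,0,0,0,0,0,6],
    [4.0,0,0,0,0,0,6],
  ],
)

```text
time: 10.1
tool_pos: [0.4769, 0.1206, 0.2904]
ee_rot: [179.9, -15.0, 82.3]
wrist_force: [0.4, -0.6, 0.1]
finger_gap: 0.0606
```

```bash
python3 - <<'E'
from plan import *
from rig import viewer
import cv2
plan([])
for n in("wrist","side"):
    f=viewer.grab_frame(n);cv2.imwrite(f"pics/{n}10.png",f["color"][:,:,::-1])
E
```

```text
t 10.1 tip [0.4828 0.1637 0.1282] rpy [179.9 -15.   82.3] F [ 0.4 -0.6  0.1] gap 0.0606
```

View pics/wrist10.png

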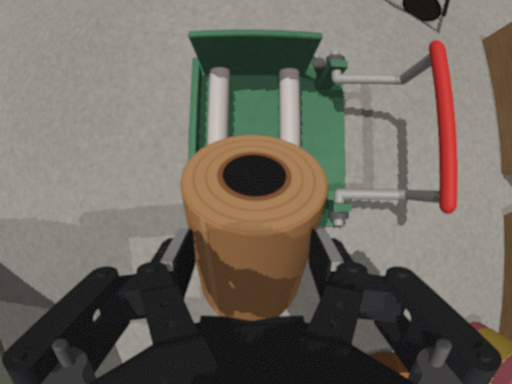

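>>> jog_arm(
  moves=[
    [0.8,0,0,0,0,0,6],
    [1.6,0,0,0,0,0,6],
    [2.4,0,0,0,0,0,6],
    [2.8,0,-0.5,0,0,0,6],
    [2.8,0,-1.5,0,0,0,6],
  ],
)

```text
time: 10.7
tool_pos: [0.4798, 0.1443, 0.3125]
ee_rot: [180.0, -15.0, 82.5]
wrist_force: [-0.5, 0.4, 0.8]
finger_gap: 0.0594
```

```bash
python3 - <<'E'
from plan import *
from rig import viewer
import cv2
plan([])
for n in("wrist","side"):
    f=viewer.grab_frame(n);cv2.imwrite(f"pics/{n}11.png",f["color"][:,:,::-1])
E
```

```text
t 10.7 tip [0.4856 0.1874 0.1502] rpy [180.  -15.   82.5] F [-0.5  0.4  0.8] gap 0.0594
```

View pics/wrist11.png

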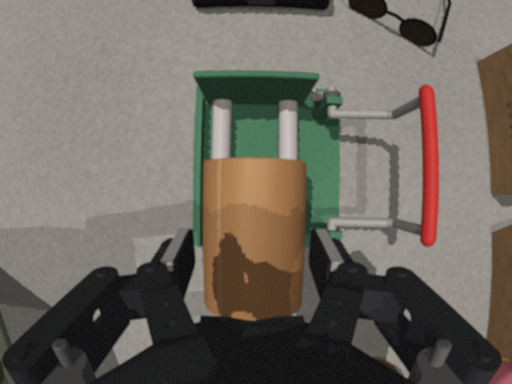

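```bash
python3 - <<'E'
from plan import *
D=np.array([.4922,.233]);H=np.array([np.cos(np.radians(82.23)),np.sin(np.radians(82.23))])
w=lambda t,z,g=3:(*(D+t*H),z,82.2,10,g)
plan([w(-.06,.19,6),w(-.17,.19),w(-.17,.055)],step=.045)
E
```

```text
t 10.8 tip [0.4875 0.1868 0.1522] rpy [179.7 -15.   82.5] F [0.7 0.1 0.2] gap 0.06
[[1.15, -0.06, -3.94, 0.3, -5.0, 0.2, 6], [-2.39, -0.07, -4.9, 0.3, -5.0, 0.2, 3], [-5.93, -0.08, -5.85, 0.3, -5.0, 0.2, 3], [-9.47, -0.09, -6.8, 0.3, -5.0, 0.2, 3], [-10.35, -0.11, -3.54, 0.3, -5.0, 0.2, 3]]
[[-0.59, 0.0, 3.32, 0.0, 0.0, 0.0, 3], [-1.17, 0.0, 6.65, 0.0, 0.0, 0.0, 3], [-1.76, 0.0, 9.97, 0.0, 0.0, 0.0, 3]]
```

View pics/side11.png

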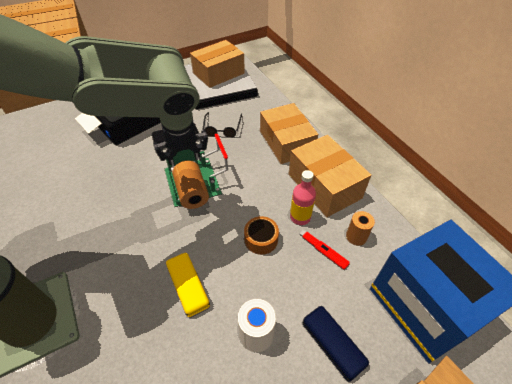

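>>> jog_arm(
  moves=[
    [1.1,0,-4.0,0.3,-5,0.2,6],
    [-2.4,0,-5.0,0.3,-5,0.2,3],
    [-5.9,0,-5.9,0.3,-5,0.2,3],
    [-9.5,0,-6.8,0.3,-5,0.2,3],
    [-10.0,0,-6.0,0.3,-5,0.2,3],
  ],
)

```text
time: 11.3
tool_pos: [0.4662, 0.0294, 0.3477]
ee_rot: [179.8, -10.0, 82.0]
wrist_force: [0.0, 0.7, -0.4]
finger_gap: 0.0297
```

```bash
python3 - <<'E'
from plan import *
from rig import viewer
import cv2
D=np.array([.4922,.233]);H=np.array([np.cos(np.radians(82.23)),np.sin(np.radians(82.23))])
w=lambda t,z,g=3:(*(D+t*H),z,82.2,10,g)
plan([w(-.17,.055),w(-.145,.055)],step=.045)
for n in("wrist",):
    f=viewer.grab_frame(n);cv2.imwrite(f"pics/{n}12.png",f["color"][:,:,::-1])
E
```

```text
t 11.3 tip [0.4708 0.0581 0.1823] rpy [179.8 -10.   82. ] F [ 0.   0.7 -0.4] gap 0.0297
[[-0.53, -0.07, 4.21, 0.1, 0.0, -0.1, 3], [-1.07, -0.15, 8.43, 0.2, 0.0, -0.1, 3], [-1.6, -0.22, 12.64, 0.2, 0.0, -0.2, 3], [0.86, -0.23, 13.07, 0.2, 0.0, -0.2, 3]]
```

View pics/wrist12.png

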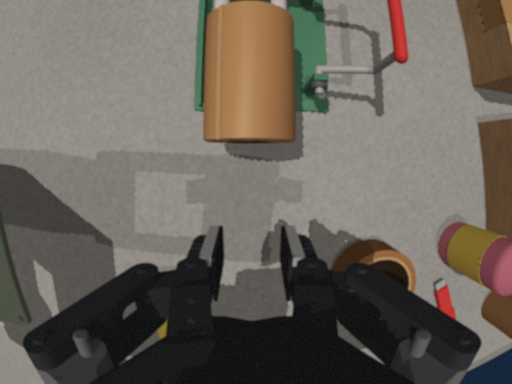

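>>> jog_arm(
  moves=[
    [-0.5,-0.1,4.2,0.1,0,0,3],
    [-1.1,-0.15,8.4,0.2,0,-0.1,3],
    [-1.6,-0.2,12.6,0.2,0,-0.2,3],
    [-0.8,-0.2,12.8,0.2,0,-0.2,3],
    [0,-0.2,13,0.2,0,-0.2,3],
  ],
)

```text
time: 11.85
tool_pos: [0.4662, 0.0543, 0.2171]
ee_rot: [-179.6, -10.1, 82.2]
wrist_force: [0.6, 0.0, 0.6]
finger_gap: 0.0304
```

```bash
python3 - <<'E'
from plan import *
D=np.array([.4922,.233]);H=np.array([np.cos(np.radians(82.23)),np.sin(np.radians(82.23))])
w=lambda t,z,g=3:(*(D+t*H),z,82.2,10,g)
plan([w(-.153+.01*k,.055) for k in range(1,10)],step=.045)
E
```

```text
t 11.85 tip [0.4691 0.0835 0.0517] rpy [-179.6  -10.1   82.2] F [0.6 0.  0.6] gap 0.0304
[[0.88, 0.15, -0.19, -0.4, -0.1, -0.0, 3], [1.87, 0.15, -0.01, -0.4, -0.1, -0.0, 3], [2.85, 0.15, 0.16, -0.4, -0.1, -0.0, 3], [3.84, 0.15, 0.34, -0.4, -0.1, -0.0, 3], [4.82, 0.15, 0.51, -0.4, -0.1, -0.0, 3]]
[[0.98, -0.0, 0.17, 0.0, 0.0, 0.0, 3], [1.97, -0.0, 0.35, 0.0, 0.0, 0.0, 3], [2.95, -0.0, 0.52, 0.0, 0.0, 0.0, 3], [3.94, -0.0, 0.69, 0.0, 0.0, 0.0, 3]]
```

>>> jog_arm(
  moves=[
    [0.9,0.15,-0.2,-0.4,0,0,3],
    [1.9,0.15,0,-0.4,0,0,3],
    [2.8,0.15,0.15,-0.4,0,0,3],
    [3.8,0.15,0.3,-0.4,0,0,3],
    [4.8,0.15,0.5,-0.4,0,0,3],
  ],
)

```text
time: 12.35
tool_pos: [0.475, 0.1025, 0.2216]
ee_rot: [179.8, -10.0, 82.2]
wrist_force: [0.5, -2.7, -0.3]
finger_gap: 0.0302
```

```bash
python3 - <<'E'
from plan import *
from rig import viewer
import cv2
D=np.array([.4922,.233]);H=np.array([np.cos(np.radians(82.23)),np.sin(np.radians(82.23))])
o,p,R=now();t=p+R.apply([0,0,OFF]);print("t along",(t[:2]-D)@H)
w=lambda t,z,g=3:(*(D+t*H),z,82.2,10,g)
plan([w(-.103+.008*k,.055) for k in range(1,6)],step=.045)
for n in("wrist","side"):
    f=viewer.grab_frame(n);cv2.imwrite(f"pics/{n}13.png",f["color"][:,:,::-1])
E
```

```text
t along -0.10237005612993769
t 12.35 tip [0.4796 0.1314 0.0562] rpy [179.8 -10.   82.2] F [ 0.5 -2.7 -0.3] gap 0.0302
[[0.72, -0.07, 0.24, 0.2, -0.0, -0.0, 3], [1.51, -0.07, 0.38, 0.2, -0.0, -0.0, 3], [2.29, -0.07, 0.52, 0.2, -0.0, -0.0, 3], [3.08, -0.07, 0.66, 0.2, -0.0, -0.0, 3], [3.87, -0.07, 0.8, 0.2, -0.0, -0.0, 3]]
```

View pics/wrist13.png

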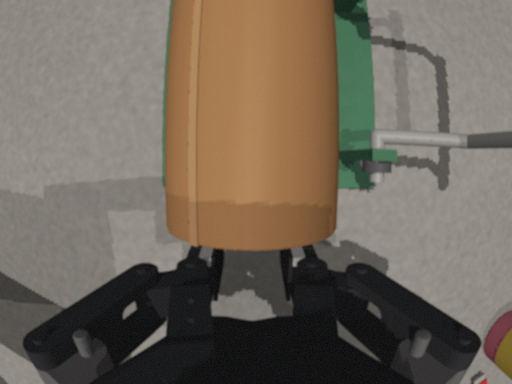

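>>> jog_arm(
  moves=[
    [0.8,0,0.2,0.2,0,0,3],
    [1.6,0,0.35,0.2,0,0,3],
    [2.3,0,0.5,0.2,0,0,3],
    [2.9,0,0.6,0.2,0,0,3],
    [3.3,0,0.7,0.2,0,0,3],
  ],
)

```text
time: 12.95
tool_pos: [0.4788, 0.1371, 0.2196]
ee_rot: [-179.8, -10.1, 82.3]
wrist_force: [0.9, -3.5, 1.6]
finger_gap: 0.03
```

```bash
python3 - <<'E'
from plan import *
D=np.array([.4922,.233]);H=np.array([np.cos(np.radians(82.23)),np.sin(np.radians(82.23))])
o,p,R=now();t=p+R.apply([0,0,OFF]);print("t along",(t[:2]-D)@H,o["wrist_force"])
E
```

```text
t along -0.0673849337268583 [ 0.90411511 -3.51518564  1.64636003]
```

>>> jog_arm(
  moves=[
    [0.2,0,0,0,0,0,3],
    [0.4,0,0.1,0,0,0,3],
    [0.6,0,0.1,0,0,0,3],
  ],
)

```text
time: 13.25
tool_pos: [0.4795, 0.1418, 0.2196]
ee_rot: [-179.8, -9.8, 82.3]
wrist_force: [-1.5, -14.8, 3.9]
finger_gap: 0.0301
```

```bash
python3 - <<'E'
from plan import *
from rig import viewer
import cv2
D=np.array([.4922,.233]);H=np.array([np.cos(np.radians(82.23)),np.sin(np.radians(82.23))])
o,p,R=now();t=p+R.apply([0,0,OFF]);print("t along",(t[:2]-D)@H,o["wrist_force"])
for n in("wrist","side"):
    f=viewer.grab_frame(n);cv2.imwrite(f"pics/{n}14.png",f["color"][:,:,::-1])
E
```

```text
t along -0.06336814003259221 [ -1.46746151 -14.76763576   3.87193212]
```

View pics/wrist14.png

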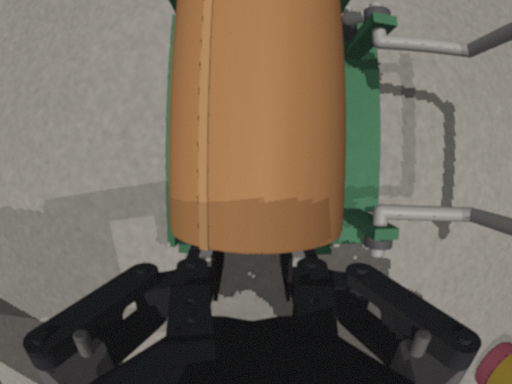

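```bash
python3 - <<'E'
from plan import *
D=np.array([.4922,.233]);c,s=np.cos(-.1356),np.sin(-.1356)
w=lambda x,y,z,t=0,g=0:(D[0]+c*x-s*y,D[1]+s*x+c*y,z,82.2,t,g)
plan([w(0,-.085,.06,10,3),w(0,-.085,.21),w(.163,0,.21)],step=.045)
E
```

```text
t 13.35 tip [0.4828 0.1702 0.054 ] rpy [-179.8   -9.8   82.3] F [-1.7 -9.8  2.5] gap 0.03
[[-2.06, 0.01, -0.96, -0.2, 0.2, 0.1, 3], [-0.69, 0.0, -4.64, -0.2, -2.3, 0.1, 0], [0.68, -0.01, -8.29, -0.2, -4.8, 0.1, 0], [2.05, -0.02, -11.9, -0.2, -7.3, 0.1, 0], [3.42, -0.03, -15.49, -0.2, -9.8, 0.1, 0]]
[[1.7, 3.26, -0.0, -0.0, 0.0, -0.0, 0], [3.4, 6.52, -0.0, -0.0, 0.0, -0.0, 0], [5.11, 9.78, -0.0, -0.0, 0.0, -0.0, 0], [6.81, 13.04, -0.0, -0.0, 0.0, -0.0, 0], [8.51, 16.3, -0.0, -0.0, 0.0, -0.0, 0]]
```

>>> jog_arm(
  moves=[
    [-2.0,0,-0.9,-0.2,0.2,0,3],
    [-0.7,0,-4.6,-0.2,-2.3,0,0],
    [0.7,0,-8.3,-0.2,-4.8,0,0],
    [2.0,0,-11.9,-0.2,-7.3,0,0],
    [3.4,0,-15.5,-0.2,-9.8,0,0],
  ],
)

```text
time: 13.85
tool_pos: [0.4804, 0.1489, 0.3794]
ee_rot: [-179.9, 0.0, 82.3]
wrist_force: [0.6, 0.1, -0.9]
finger_gap: -0.0001
```

>>> jog_arm(
  moves=[
    [1.7,3.3,0,0,0,0,0],
    [3.4,6.5,0,0,0,0,0],
    [5.1,9.8,0,0,0,0,0],
    [6.8,13.0,0,0,0,0,0],
    [8.5,16.3,0,0,0,0,0],
  ],
)

```text
time: 14.35
tool_pos: [0.6541, 0.2122, 0.3785]
ee_rot: [-179.8, -0.0, 82.3]
wrist_force: [-0.3, -0.6, 0.7]
finger_gap: -0.0002
```

```bash
python3 - <<'E'
from plan import *
from rig import viewer
import cv2
D=np.array([.4922,.233]);c,s=np.cos(-.1356),np.sin(-.1356)
w=lambda x,y,z,t=0,g=0:(D[0]+c*x-s*y,D[1]+s*x+c*y,z,82.2,t,g)
plan([w(.163,0,.116)],step=.03)
for n in("wrist","side","top"):
    f=viewer.grab_frame(n);cv2.imwrite(f"pics/{n}15.png",f["color"][:,:,::-1])
E
```

```text
t 14.35 tip [0.6536 0.2124 0.2105] rpy [-179.8   -0.    82.3] F [-0.3 -0.6  0.7] gap -0.0002
[[-0.03, 0.0, 2.36, -0.0, -0.0, 0.0, 0], [-0.07, 0.0, 4.73, -0.1, -0.0, 0.1, 0], [-0.1, 0.0, 7.09, -0.1, -0.0, 0.1, 0], [-0.14, 0.01, 9.45, -0.2, -0.0, 0.1, 0]]
```

View pics/wrist15.png

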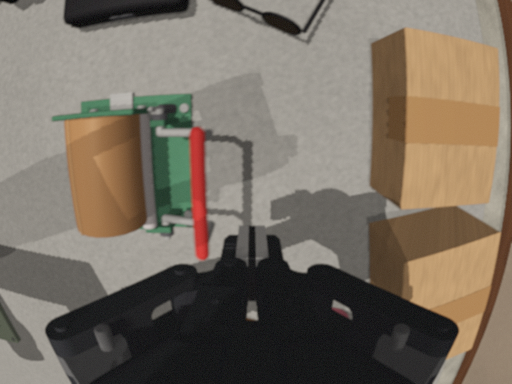

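View pics/side15.png

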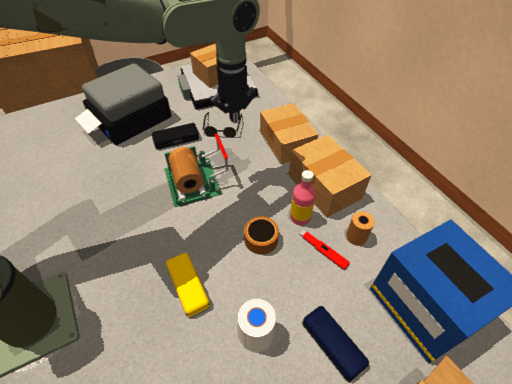

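```bash
python3 - <<'E'
from plan import *
D=np.array([.4922,.233]);c,s=np.cos(-.1356),np.sin(-.1356)
w=lambda x,y,z,t=0,g=0:(D[0]+c*x-s*y,D[1]+s*x+c*y,z,172.2,t,g)
plan([w(.16,0,.2),w(.16,0,.116)],step=.03,astep=8.5)
E
```

```text
t 14.5 tip [0.6535 0.2121 0.2089] rpy [-179.7    0.    82.3] F [0.  1.1 0.4] gap -0.0003
[[-0.0, -0.03, 0.08, -0.0, -0.0, -8.2, 0], [-0.01, -0.06, 0.16, -0.0, -0.0, -16.3, 0], [-0.02, -0.09, 0.24, -0.1, -0.1, -24.5, 0], [-0.02, -0.12, 0.33, -0.1, -0.1, -32.7, 0], [-0.03, -0.15, 0.41, -0.1, -0.1, -40.9, 0]]
[[0.01, -0.03, 0.08, -0.0, -0.0, -8.2, 0], [0.03, -0.06, 0.16, -0.0, -0.0, -16.3, 0], [0.04, -0.09, 0.24, -0.1, -0.1, -24.5, 0], [0.05, -0.12, 0.33, -0.1, -0.1, -32.7, 0], [0.06, -0.16, 0.41, -0.1, -0.1, -40.9, 0]]
[[0.03, -0.02, 0.08, -0.0, -0.0, -8.2, 0], [0.03, -0.02, 2.88, -0.0, -0.0, -8.2, 0], [0.03, -0.02, 5.68, -0.0, -0.0, -8.2, 0], [0.02, -0.02, 8.48, -0.0, -0.0, -8.2, 0]]
```

>>> jog_arm(
  moves=[
    [0,0,0.1,0,0,-8.2,0],
    [0,-0.1,0.2,0,0,-16.3,0],
    [0,-0.1,0.2,-0.1,-0.1,-24.5,0],
    [0,-0.1,0.3,-0.1,-0.1,-32.7,0],
    [0,-0.15,0.4,-0.1,-0.1,-40.9,0],
  ],
)

```text
time: 15.0
tool_pos: [0.6514, 0.2121, 0.3731]
ee_rot: [-179.8, -0.1, 123.6]
wrist_force: [-0.4, -0.4, 0.0]
finger_gap: 0.0002
```

>>> jog_arm(
  moves=[
    [0,0,0.1,0,0,-8.2,0],
    [0,-0.1,0.2,0,0,-16.3,0],
    [0,-0.1,0.2,-0.1,-0.1,-24.5,0],
    [0,-0.1,0.3,-0.1,-0.1,-32.7,0],
    [0.1,-0.15,0.4,-0.1,-0.1,-40.9,0],
  ],
)

```text
time: 15.5
tool_pos: [0.6482, 0.2119, 0.3693]
ee_rot: [-180.0, -0.2, 164.8]
wrist_force: [-0.2, -0.5, -0.4]
finger_gap: 0.0001
```

```bash
python3 - <<'E'
from plan import *
D=np.array([.4922,.233]);c,s=np.cos(-.1356),np.sin(-.1356)
w=lambda x,y,z,t=0,g=0:(D[0]+c*x-s*y,D[1]+s*x+c*y,z,172.2,t,g)
plan([w(.16,0,.2),w(.16,0,.116)],step=.025,astep=8.5)
E
```

```text
t 15.5 tip [0.6477 0.212  0.2013] rpy [-180.    -0.2  164.8] F [-0.2 -0.5 -0.4] gap 0.0001
[[-0.25, 0.01, 0.13, -0.0, -0.2, -7.4, 0], [-0.26, 0.02, 2.23, -0.0, -0.2, -7.4, 0], [-0.27, 0.02, 4.33, -0.0, -0.2, -7.4, 0], [-0.27, 0.02, 6.43, -0.0, -0.2, -7.4, 0], [-0.28, 0.02, 8.53, -0.0, -0.2, -7.4, 0]]
```

>>> jog_arm(
  moves=[
    [-0.3,0,0.1,0,-0.2,-7.4,0],
    [-0.3,0,2.2,0,-0.2,-7.4,0],
    [-0.3,0,4.3,0,-0.2,-7.4,0],
    [-0.3,0,6.4,0,-0.2,-7.4,0],
    [-0.3,0,8.5,0,-0.2,-7.4,0],
  ],
)

```text
time: 16.0
tool_pos: [0.6495, 0.2111, 0.2839]
ee_rot: [180.0, -0.1, 172.2]
wrist_force: [-1.2, -0.5, -0.1]
finger_gap: -0.0002
```

```bash
python3 - <<'E'
from plan import *
from rig import viewer
import cv2
D=np.array([.4922,.233]);c,s=np.cos(-.1356),np.sin(-.1356)
w=lambda x,y,z,t=0,g=0:(D[0]+c*x-s*y,D[1]+s*x+c*y,z,172.2,t,g)
plan([w(x,0,.117) for x in np.arange(.15,.03,-.01)],step=.025,astep=8.5)
for n in("wrist","side"):
    f=viewer.grab_frame(n);cv2.imwrite(f"pics/{n}16.png",f["color"][:,:,::-1])
E
```

```text
t 16.0 tip [0.6493 0.2111 0.1159] rpy [ 1.800e+02 -1.000e-01  1.722e+02] F [-1.2 -0.5 -0.1] gap -0.0002
[[0.88, 0.05, -0.11, 0.0, -0.1, -0.0, 0], [1.88, 0.05, -0.11, 0.0, -0.1, -0.0, 0], [2.88, 0.04, -0.11, 0.0, -0.1, -0.0, 0], [3.88, 0.04, -0.11, 0.0, -0.1, -0.0, 0], [4.88, 0.04, -0.11, 0.0, -0.1, -0.0, 0]]
[[1.0, -0.0, 0.0, 0.0, 0.0, 0.0, 0], [2.0, -0.0, 0.0, 0.0, 0.0, 0.0, 0], [3.0, -0.0, 0.0, 0.0, 0.0, 0.0, 0], [4.0, -0.0, 0.0, 0.0, 0.0, 0.0, 0], [5.0, -0.0, 0.0, 0.0, 0.0, 0.0, 0]]
[[1.0, -0.0, 0.0, 0.0, 0.0, 0.0, 0], [2.0, -0.0, 0.0, 0.0, 0.0, 0.0, 0]]
```

View pics/wrist16.png

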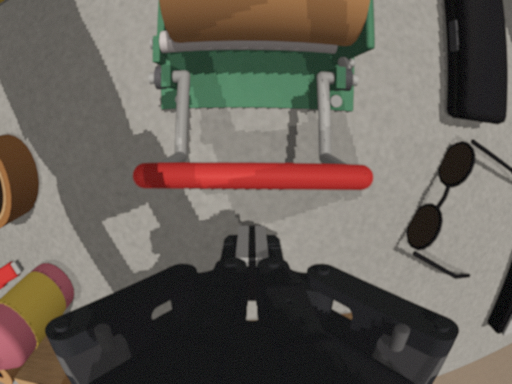

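View pics/side16.png

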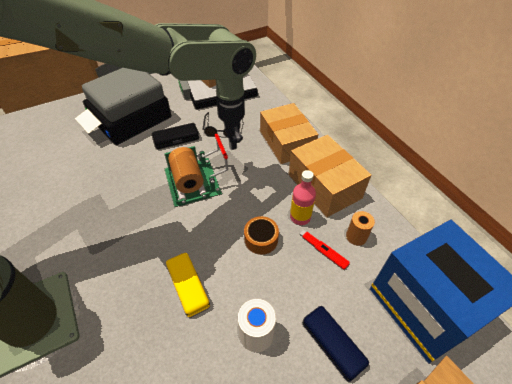

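>>> jog_arm(
  moves=[
    [1,0,-0.1,0,0,0,0],
    [2,0,-0.1,0,0,0,0],
    [3,0,-0.1,0,0,0,0],
    [4,0,-0.1,0,0,0,0],
    [5,0,-0.1,0,0,0,0],
  ],
)

```text
time: 16.6
tool_pos: [0.6021, 0.2174, 0.2886]
ee_rot: [179.9, 0.5, 172.1]
wrist_force: [7.0, -1.8, 5.3]
finger_gap: 0.0002
```

```bash
python3 - <<'E'
from plan import *
from rig import viewer
import cv2
plan([])
for n in("wrist",):
    f=viewer.grab_frame(n);cv2.imwrite(f"pics/{n}17.png",f["color"][:,:,::-1])
E
```

```text
t 16.6 tip [0.6037 0.2176 0.1206] rpy [179.9   0.5 172.1] F [ 7.  -1.8  5.3] gap 0.0002
```

View pics/wrist17.png

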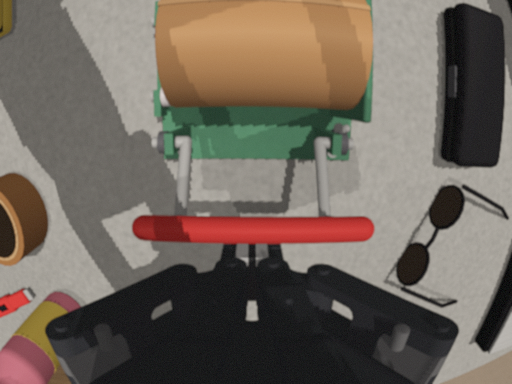

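>>> jog_arm(
  moves=[
    [1,0,0.4,0,0,0,0],
    [2,0,0.4,0,0,0,0],
    [3,0,0.4,0,0,0,0],
    [4,0,0.4,0,0,0,0],
    [5,0,0.4,0,0,0,0],
  ],
)

```text
time: 17.15
tool_pos: [0.5488, 0.2248, 0.2828]
ee_rot: [180.0, 0.1, 172.2]
wrist_force: [0.1, -0.4, -0.3]
finger_gap: 0.0001
```

```bash
python3 - <<'E'
from plan import *
from rig import viewer
import cv2
plan([])
for n in("wrist",):
    f=viewer.grab_frame(n);cv2.imwrite(f"pics/{n}18.png",f["color"][:,:,::-1])
E
```

```text
t 17.15 tip [0.549  0.2249 0.1148] rpy [1.800e+02 1.000e-01 1.722e+02] F [ 0.1 -0.4 -0.3] gap 0.0001
```

View pics/wrist18.png

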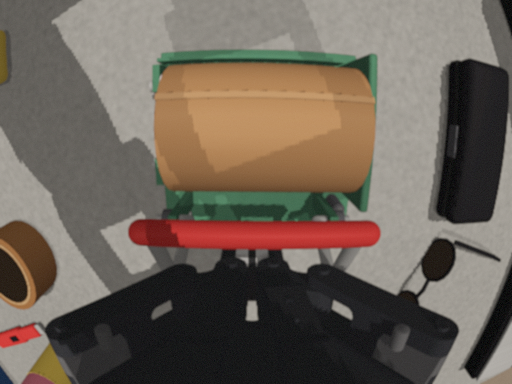

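>>> jog_arm(
  moves=[
    [1,0,0,0,0,0,0],
    [2,0,0,0,0,0,0],
    [2.5,0,0,0,0,0,0],
    [2.5,0,0,0,0,0,0],
    [2.5,0,0,0,0,0,0],
  ],
)

```text
time: 17.7
tool_pos: [0.5225, 0.2285, 0.2822]
ee_rot: [-180.0, -0.1, 172.2]
wrist_force: [-0.2, -0.4, 0.6]
finger_gap: -0.0
```

```bash
python3 - <<'E'
from plan import *
from rig import viewer
import cv2
plan([])
for n in("wrist","side"):
    f=viewer.grab_frame(n);cv2.imwrite(f"pics/{n}19.png",f["color"][:,:,::-1])
E
```

```text
t 17.7 tip [0.5223 0.2286 0.1142] rpy [-1.800e+02 -1.000e-01  1.722e+02] F [-0.2 -0.4  0.6] gap -0.0
```

View pics/wrist19.png

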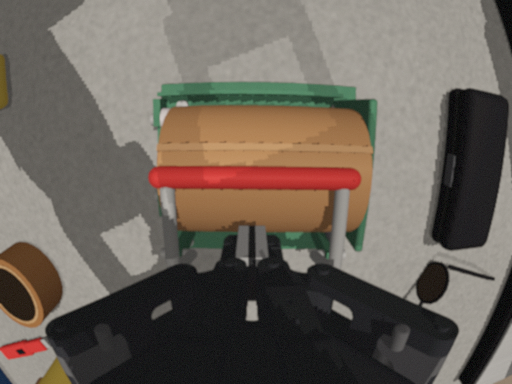

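View pics/side19.png

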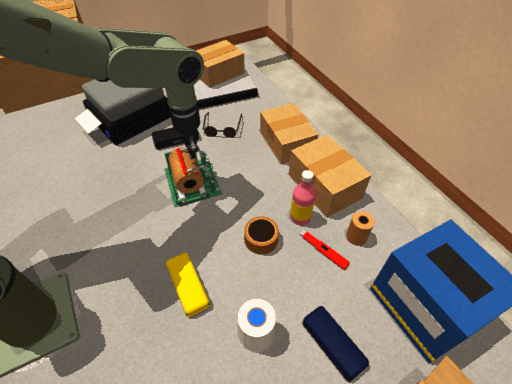

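Snapped onto the roll. Lift straight clear, then check.

>>> jog_arm(
  moves=[
    [0,0,-3,0,0,0,0],
    [0,0,-7,0,0,0,0],
    [-4,0,-10,0,0,0,0],
    [-8,0,-12,0,0,0,0],
    [-12,0,-14,0,0,0,0],
  ],
)

```text
time: 18.3
tool_pos: [0.6433, 0.2119, 0.4243]
ee_rot: [180.0, 0.1, 172.2]
wrist_force: [-0.7, -0.6, 0.2]
finger_gap: -0.0
```

```bash
python3 - <<'E'
from rig import bot,viewer,masks_of
import cv2,pickle
from h import *
S={n:viewer.grab_frame(n) for n in("wrist","side","top")}
for n,f in S.items(): cv2.imwrite(f"pics/{n}20.png",f["color"][:,:,::-1])
D=np.array([.4922,.233]);c,s=np.cos(-.1356),np.sin(-.1356)
def W(x,y,z): return [D[0]+c*x-s*y,D[1]+s*x+c*y,z]
P=np.array([W(.042*np.cos(t),y,.058+.042*np.sin(t)) for y in(-.054,.066) for t in np.linspace(0,6.28,40)])
f=S["side"];im=f["color"][:,:,::-1].copy()
u=proj(f,P)
for k in (0,40): cv2.polylines(im,[np.round(u[k:k+40]*16).astype(np.int32)],True,(255,0,255),1,shift=4)
b=proj(f,np.array([W(-.0046,-.05,.105),W(-.0046,.05,.105)]));cv2.line(im,tuple(b[0].astype(int).tolist()),tuple(b[1].astype(int).tolist()),(255,255,0),1)
cv2.imwrite("pics/chk.png",cv2.resize(im[125:215,150:250],None,fx=6,fy=6,interpolation=cv2.INTER_CUBIC))
cv2.imwrite("pics/raw.png",cv2.resize(f["color"][125:215,150:250,::-1],None,fx=6,fy=6,interpolation=cv2.INTER_CUBIC))
E
```

```text
(no output)
```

View pics/chk.png

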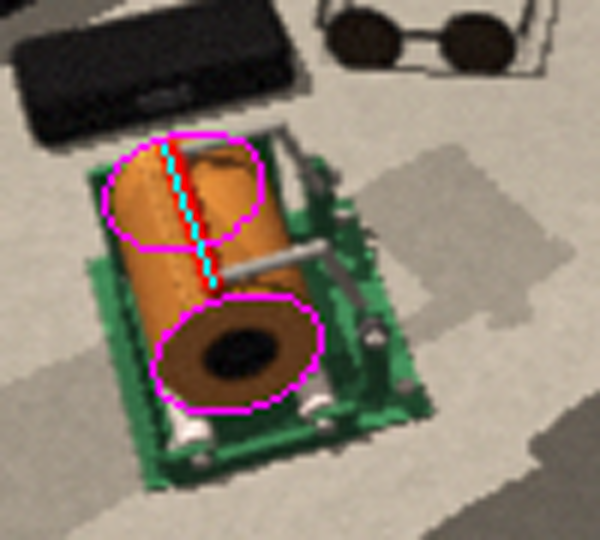

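View pics/wrist20.png

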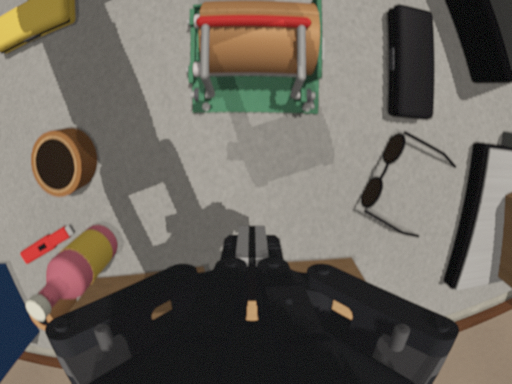

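View pics/top20.png

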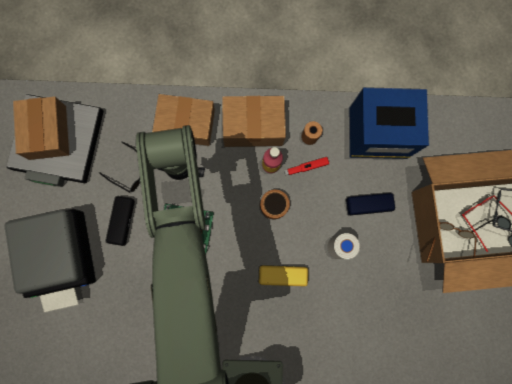

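```bash
python3 -c "
from rig import bot
print(bot.sign_off())"
```

```text
the job is handed in; nothing more can be done
None
```

The kraft roll is loaded in the dispenser and the red hold-down bar is snapped down onto it. I handed the job in at about 18.5 s, against the 69 s limit.

- **Moving the roll:** I slid it upright, nested between the half-open fingers. The path ran between the tape, the white roll and the yellow case to the loading lip.
- **Tipping and seating:** I pushed near its top to tip it onto the rollers, then pushed its end until it stopped at the expected depth. The wrist force there was about 15 N, the highest reading I saw in the whole job.
- **Hold-down bar:** I hooked the bar from behind between its rods and pulled it over centre, and the spring threw it onto the roll.

**Final checks:** With the arm lifted clear, the computed outlines of the roll at home and of the bar resting on it matched the side picture to about a pixel. The bystanders I could see in the last pictures stand where they started; the arm hid part of the top view. No check failed or disagreed.

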